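Put three mixed-up bench items back at their stations

ROBOT

A 6-joint arm with a two-finger parallel gripper is mounted at the origin on the work surface. World frame = base frame: x ahead of the robot, y to its left, z up, the work surface at z = 0. Lengths are in m, angles in rad, forces in N, time in s.
With the tool pointing down it reaches from about 0.375 to 0.9 m from the base axis. Payload 3.1 kg.
Tool frame: the origin (TCP) lies at the very end of the fingers, on their centre line; the grasp point (between the pads) lies 19 mm behind it; x points along the fingers, z is the direction in which the jaws open and shut, and the axes are right-handed (so a half turn about x gives the same grasp; the last joint's range is limited). The gripper opens to 85 mm and grips with 20 to 120 N. Pads are 22 mm wide; open, the fingers measure 114 mm over their backs; the gripper's body (76 mm by 85 mm) begins 54 mm behind the grasp point. The pads swing forward as they close: fully open they stand 13 mm farther back than shut.
Start: joints at [1.004, 0.527, 1.433, -0, 1.181, -0.178], TCP at [0.236, 0.579, 0.231] pointing down, gripper open.
Joint ranges: [-3.08, 3.08], [-0.75, 2.2], [0.22, 2.44], [-1.43, 4.57], [0, 2.65], [-2.85, 2.85]. Speed limits (rad/s): [2.79, 2.79, 3.14, 3.14, 3.14, 3.14].

INTERFACE

Orientations are given as a unit quaternion [x, y, z, w].
In Python, from station import manip, viewer, job gives the robot as it stands.
- The arm moves only by the tool move_arm, never from a script. Its argument "deltas" is one flat list of numbers, 7 for each row, row after row: the finger opening in mm, from 0 to 85.4, then the shift along the tool's x, y, z in mm, then the turn, a rotation vector about the tool's x, y, z in degrees. In form: [jaw, tx, ty, tz, rx, ry, rz, jaw, tx, ty, tz, rx, ry, rz, ...]. A call has 1 to 10 rows; each row shifts and turns the commanded pose from where the row before left it, along the tool's axes as they then stand; what a row does not reach is not made up. A row lasts 1/10 s, in which the tool goes at most 50 mm and 8.59 degrees, less where a joint would pass 70% of its speed; a pose out of reach is approached as far as the arm can. A call is refused whole if a number of a shift passes 50 or a number of a turn 8.59, either way. A call with a gripper value outside its range is refused whole. The fingers move at their own pace and stop on an object; "force" is the grip in N (left out, the last holds). Time passes only in rows, so rows that do not move let the fingers close. It gives the time, the measured TCP pose, the force and the opening at its end, in the units of the state.
- manip.sense(): the state, without advancing time (a new reading comes with each control period).
- viewer.snapshot(name): name is "scene" or "top" or "wrist"; returns a dict with "image" (420x560x3 uint8, red, green, blue), "depth" (420x560 float32, m along the optical axis (not along the pixel's ray), 0 where there is no reading), "fovy" (degrees; the focal length in pixels is half the picture's height over the tangent of half this angle, whatever the lens; pixels are square), "cx", "cy" (the principal point, pixels), "R" (3x3) and "t" (3): a world point X has camera coordinates R X + t. Camera axes: x right, y down, z forward; pixel columns grow to the right and rows downward; lengths in m; the calibration is good to about 2 mm. A picture is of the moment at which its call begins.
- job.sign_off(): hands the job in, once; it reports no verdict.
The state is a dict: "t": time; "q": joint angles; "qd": joint speeds; "tau": joint torques, N m; "tcp_pos": TCP position; "tool_rot": TCP orientation; "force": force on the tool from outside, world axes, zero at the start; "ft_torque": the same for the moment, N m; "finger_gap": opening from 0.0 (shut) to 1.0 (fully open).
Only numpy, scipy, OpenCV 4.12 (cv2) and the standard library are available. Lean on these libraries where they do the work, as an engineer would, in place of code of your own. Each camera call takes 0.05 s, during which the arm holds its last target.

TASK

The weight, the jar and the bottle are standing at each other's stations: put the steel weight on the balance pan, the squat jar on the round plate of the stirrer and the slim bottle in the square steel tray, each upright and in the middle of its station. Each station has room for only one thing, so on the way park one of them on the cork mat and let go of it there. Set everything down gently, keep things upright and leave the beaker, the cardboard box and the wrench where they are.

Things in the scene. Friction and masses are not known exactly. Their poses are not given: they have to be found in the camera images.
- weight: Steel calibration weight, 500 g, loose: a plain round body 44 mm in diameter and 42 mm high, above it a thin neck and a 28 mm wide knob; 68 mm high overall. Starts on the stirrer's plate. Origin: centre of its underside; z along its axis, up.
- jar: Squat white jar with a flat black lid, closed, loose, about 180 g: round, 58 mm in diameter throughout, lid 12 mm thick, 62 mm high overall. Starts in the steel tray. Origin: centre of its underside; z along its axis, up.
- bottle: Slim brown glass bottle with a white cap, closed, loose, about 160 g: round, straight body 48 mm in diameter up to 68 mm, then a shoulder and a cap 30 mm in diameter; 100 mm high overall. Starts on the balance's pan. Origin: centre of its underside; z along its axis, up.
- balance: Fixed to the bench, turned up to 15 degrees. Small white bench balance, body 140 (x) by 120 (y) by 40 mm with a dark display strip along its front (-x) edge, and a square dark steel pan 90 by 90 mm whose flat top is 50 mm above the origin. The pan is rigid. Origin: on the bench under the pan's centre (body from x = -85 to +55 mm); z up.
- stirrer: Fixed to the bench, turned up to 15 degrees. Small grey magnetic stirrer, body 140 (x) by 120 (y) by 46 mm with a black knob at its front (-x) edge (54 mm high), and a round white plate 100 mm in diameter whose flat top is 50 mm above the origin. Origin: on the bench under the plate's centre (body from x = -85 to +55 mm); z up.
- tray: Fixed to the bench, turned up to 15 degrees. Low square steel tray, 110 by 110 mm outside, 12 mm high, walls 5 mm, flat floor 5 mm above the origin. Origin: on the bench under its centre; z up.
- mat: Fixed to the bench, turned up to 15 degrees. Square cork mat, 120 by 120 mm, 5 mm thick, empty at the start: the free spot. Origin: on the bench under its centre; z up.
- beaker: Bystander: empty open glass beaker, 64 mm in diameter, 70 mm high, standing loose on the bench to the left and behind the stations. Origin: centre of its underside.
- septa_box: Bystander: loose cardboard box, 80 by 60 by 45 mm high, to the right and behind the stations. Origin: centre of its underside.
- wrench: Bystander: loose steel wrench 160 mm long, lying across behind the stations on the side far from the robot. Origin: under the middle of its length; x along its length.
There are look-alikes about, which are no part of the job. What is shaped like the bottle but purple or red is not meant. Leave any orange look-alike of the balance alone.

How it is judged:
By the outcome, as a careful person would: the job done as asked, in the order asked, and still so for the second after the job is handed in, with the robot touching nothing.
It also fails if it takes over 131 s, if anything falls off the work surface, if the arm or the gripper's body presses on something with over 40 N, if the wrist force passes 120 N, or if a joint passes its speed limit or range.

## Working session

There is one attempt and no reset: what is moved stays moved. The work goes in short steps, Python scripts to look and compute and a tool call to move; the robot and the scene stay as the last step left them, time stands still between calls to the robot, and variables do not carry over. Pictures are saved under pics/ and viewed, and the job is handed in when it is done.

Besides the shell and the picture viewer there is one more tool, called after ">>>" as a command line: name --argument value ..., lists and objects as JSON in quotes. move_arm: Moves the arm, as the interface text tells. Its arguments: {"type":"object","properties":{"deltas":{"type":"array"},"force":{"type":"number"}},"required":["deltas"]}

```bash
mkdir -p pics; ls; python3 - <<'E'
from station import manip, viewer, job
import cv2
print(manip.sense())
for n in ("scene","top"):
    s=viewer.snapshot(n)
    print(n,s["fovy"],s["cx"],s["cy"],s["R"],s["t"])
    cv2.imwrite(f"pics/{n}0.png",s["image"][:,:,::-1])
    import numpy as np
    np.savez(f"{n}0.npz",**s)
E
```

```text
pics
{'t': 0.0, 'q': array([ 1.00449841e+00,  5.28471770e-01,  1.43390434e+00, -2.40747695e-05,
        1.18137514e+00, -1.78489430e-01]), 'qd': array([ 6.48712548e-04,  1.92304287e-03,  1.04032012e-04,  5.50856235e-06,
       -7.73627752e-04, -4.13339155e-04]), 'tau': array([ 1.39466642e-04, -4.42335677e+01, -1.78031731e+01, -4.45349451e-05,
        8.27710668e-03, -2.56883261e-06]), 'tcp_pos': array([0.23593531, 0.57798854, 0.23032952]), 'tool_rot': array([-0.39459997,  0.58766912,  0.39397292,  0.58627741]), 'force': array([ 0.57400951,  0.20287264, -0.87997199]), 'ft_torque': array([-0.00465679, -0.04203474,  0.00587034]), 'finger_gap': 1.0000282950072332}
scene 42.839461357074796 281.5195985768081 205.5659415349859 [[-0.81913779  0.57350145 -0.01045811]
 [ 0.43072886  0.60296929 -0.67149139]
 [-0.37879536 -0.55454858 -0.74093856]] [ 0.46855945 -0.22105696  1.62129787]
top 53.251932517067864 278.45675302505987 207.00119891186 [[-0.00874681 -0.99991653  0.00950905]
 [-0.99291155  0.00755752 -0.11861507]
 [ 0.11853331 -0.01047915 -0.99289478]] [0.0094694  0.61794754 0.89798824]
```

View pics/scene0.png

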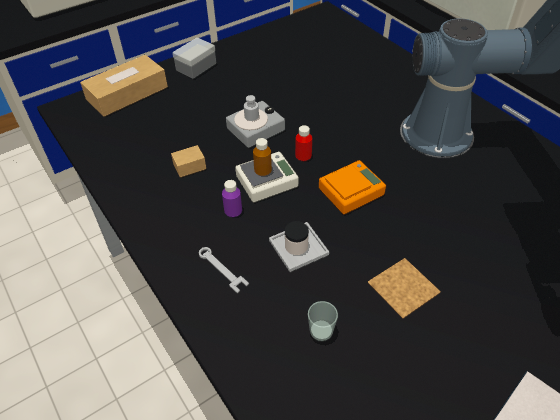

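View pics/top0.png

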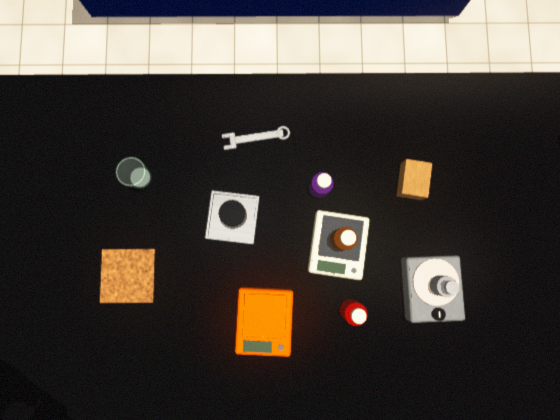

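The pictures show: mat at top-view (128,276), tray with jar (233,215), balance with bottle (340,244), stirrer with weight (436,287). The purple (321,184) and red (355,314) decoys and the orange balance (265,321) stand close by. Measuring next.

```bash
cat > h.py <<'E'
import numpy as np, cv2
def K(s):
    f=s["image"].shape[0]/2/np.tan(np.radians(float(s["fovy"]))/2); return f,float(s["cx"]),float(s["cy"])
def ray(s,uv,z):
    f,cx,cy=K(s); uv=np.atleast_2d(np.asarray(uv,float))
    d=np.c_[(uv[:,0]-cx)/f,(uv[:,1]-cy)/f,np.ones(len(uv))]@s["R"]
    c=-s["R"].T@s["t"]; return c+d*((z-c[2])/d[:,2])[:,None]
def cloud(s):
    f,cx,cy=K(s); h,w=s["depth"].shape; v,u=np.mgrid[:h,:w]; D=s["depth"]
    P=np.stack([(u-cx)/f*D,(v-cy)/f*D,D],-1)
    return (P-s["t"])@s["R"]
def proj(s,X):
    f,cx,cy=K(s); c=np.asarray(X)@s["R"].T+s["t"]; return np.c_[c[:,0]/c[:,2]*f+cx,c[:,1]/c[:,2]*f+cy]
def blob(mask,near,ap=True):
    n,l,st,ce=cv2.connectedComponentsWithStats(mask.astype(np.uint8))
    i=l[near[1],near[0]]
    return (l==i) if i else None
E
cat > m0.py <<'E'
from h import *
T=dict(np.load("top0.npz")); S=dict(np.load("scene0.npz"))
PT=cloud(T);PS=cloud(S)
def show(n,s,P,u,v):
    print(n,np.round(P[v,u],4),s["image"][v,u])
for n,u,v in [("mat",128,276),("jarlid",233,214),("trayfloor",245,235),("bottlecap",347,238),("weightknob",447,286),("plate",425,280),("pan",325,225),("redcap",358,316),("purcap",324,180),("orange",265,310),("box",415,175),("wrench",260,136),("beaker",135,172),("bench",200,330)]: show(n,T,PT,u,v)
print()
for n,u,v in [("mat",405,287),("jarlid",297,231),("bottlecap",263,144),("weightknob",251,100),("plate",240,122)]: show(n,S,PS,u,v)
E
python3 m0.py
```

```text
mat [0.4676 0.3451 0.0041] [239 171  86]
jarlid [0.6001 0.1029 0.0653] [46 44 41]
trayfloor [0.558  0.0814 0.0019] [232 230 225]
bottlecap [ 0.5427 -0.1269  0.1517] [252 250 238]
weightknob [ 0.4468 -0.3297  0.1193] [226 222 213]
plate [ 0.455  -0.3113  0.0488] [250 242 230]
pan [ 0.5759 -0.097   0.0507] [103 100  98]
redcap [ 0.3872 -0.154   0.0983] [251 250 237]
purcap [ 0.6664 -0.0907  0.1018] [251 249 236]
orange [0.395  0.0352 0.0495] [252 145   0]
box [ 0.6868 -0.3018  0.0452] [235 179  94]
wrench [0.7906 0.0461 0.0044] [228 226 216]
beaker [0.7069 0.3377 0.0018] [146 161 141]
bench [ 3.466e-01  1.820e-01 -3.000e-04] [30 24 23]

mat [0.4682 0.3523 0.0056] [201 156  93]
jarlid [0.6055 0.1136 0.0709] [36 38 38]
bottlecap [ 0.5469 -0.1155  0.1518] [231 226 209]
weightknob [ 0.4467 -0.3311  0.1153] [178 178 174]
plate [ 0.4852 -0.3381  0.048 ] [224 213 201]
```

```bash
cat > m1.py <<'E'
from h import *
import sys
T=dict(np.load("top0.npz")); S=dict(np.load("scene0.npz"))
def top(s,P,xy,zlo,zhi,zt,r=0.05):
    m=(P[...,2]>zlo)&(P[...,2]<zhi)&(np.hypot(P[...,0]-xy[0],P[...,1]-xy[1])<r)&(s["depth"]>0)
    c=max(cv2.findContours(m.astype(np.uint8),cv2.RETR_EXTERNAL,cv2.CHAIN_APPROX_NONE)[0],key=cv2.contourArea).reshape(-1,2)
    X=ray(s,c,zt)[:,:2].astype(np.float32)
    (cc,rr)=cv2.minEnclosingCircle(X)
    M=cv2.moments(m.astype(np.uint8),True); ce=ray(s,[M["m10"]/M["m00"],M["m01"]/M["m00"]],zt)[0,:2]
    return np.round(cc,4),round(rr*1e3,1),np.round(ce,4),int(m.sum())
for s,n in((T,"top"),(S,"scene")):
    P=cloud(s); print(n)
    print("jar",top(s,P,(.60,.105),.058,.09,.067,.06))
    print("cap",top(s,P,(.545,-.125),.142,.17,.150))
    print("knob",top(s,P,(.447,-.33),.110,.14,.118))
    print("red",top(s,P,(.387,-.154),.09,.12,.1))
    print("pur",top(s,P,(.666,-.09),.09,.12,.1))
def rect(s,m,z,near):
    m=cv2.morphologyEx(m.astype(np.uint8),cv2.MORPH_CLOSE,np.ones((5,5)))
    b=blob(m,near)
    c=max(cv2.findContours(b.astype(np.uint8),cv2.RETR_EXTERNAL,cv2.CHAIN_APPROX_NONE)[0],key=cv2.contourArea).reshape(-1,2)
    X=ray(s,c,z)[:,:2]
    (cc,wh,a)=cv2.minAreaRect((X*1000).astype(np.float32)); return np.round(cc,1),np.round(wh,1),round(a,1)
h=cv2.cvtColor(T["image"],cv2.COLOR_RGB2HSV); P=cloud(T); im=T["image"].astype(int)
bright=h[...,2]>75
print("mat",rect(T,bright&(h[...,1]>90),.005,(128,276)))
print("tray",rect(T,(h[...,2]>110),.012,(245,235)))
hm=(P[...,2]>.03)
print("bal body",rect(T,bright&(P[...,2]<.2),.040,(318,255)))
print("bal white",rect(T,(h[...,2]>150)&(h[...,1]<60),.040,(318,255)))
print("stirrer body",rect(T,(h[...,2]>75),.046,(412,310)))
print("orange",rect(T,(h[...,2]>100)&(h[...,1]>200),.045,(265,310)))
print("plate white",rect(T,(im.min(2)>222)&(P[...,2]<.056),.050,(425,280)))
print("pan dark",rect(T,(h[...,2]<140)&(P[...,2]>.045)&(P[...,2]<.054),.050,(325,225)))
for n,c in(("bal",T["image"][200:290,295:385]),("st",T["image"][245:335,390:480])):
    cv2.imwrite(f"pics/{n}.png",cv2.resize(c[:,:,::-1],None,fx=6,fy=6,interpolation=cv2.INTER_NEAREST))
E
python3 m1.py
```

```text
top
jar (array([0.6014, 0.1058]), 29.3, array([0.6018, 0.1057]), 558)
cap (array([ 0.5425, -0.1288]), 15.5, array([ 0.5429, -0.1289]), 184)
knob (array([ 0.4437, -0.3388]), 14.8, array([ 0.4438, -0.3391]), 163)
red (array([ 0.3876, -0.1542]), 15.8, array([ 0.3875, -0.1542]), 184)
pur (array([ 0.6649, -0.0906]), 15.5, array([ 0.6651, -0.0902]), 165)
scene
jar (array([0.6044, 0.1098]), 32.1, array([0.6048, 0.1092]), 395)
cap (array([ 0.5468, -0.1257]), 18.0, array([ 0.5463, -0.1257]), 88)
knob (array([ 0.4464, -0.3356]), 17.2, array([ 0.4464, -0.336 ]), 58)
red (array([ 0.3906, -0.1516]), 18.7, array([ 0.3907, -0.1509]), 79)
pur (array([ 0.6692, -0.0866]), 18.5, array([ 0.6686, -0.0862]), 104)
mat (array([469.2, 347.2]), array([121.9, 122.3]), 90.0)
tray (array([599.4, 110.4]), array([111.2, 112.1]), 82.7)
bal body (array([ 533.7, -127.6]), array([122.8, 142.2]), 81.1)
bal white (array([ 533.5, -127.9]), array([118.7, 139.5]), 81.2)
stirrer body (array([ 436.9, -331.9]), array([139.7, 121.3]), 1.7)
orange (array([371.1,  37.7]), array([120.4, 141.4]), 86.7)
plate white (array([ 451.9, -332.5]), array([92.8, 95.5]), 67.0)
pan dark (array([ 548.2, -130.2]), array([88.2, 87.1]), 80.9)
```

```bash
python3 -c "
import cv2,numpy as np
a=cv2.imread('pics/bal.png');b=cv2.imread('pics/st.png');cv2.imwrite('pics/bs.png',cv2.resize(np.hstack([a,b]),(800,400)))"
```

```text
(no output)
```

View pics/bs.png

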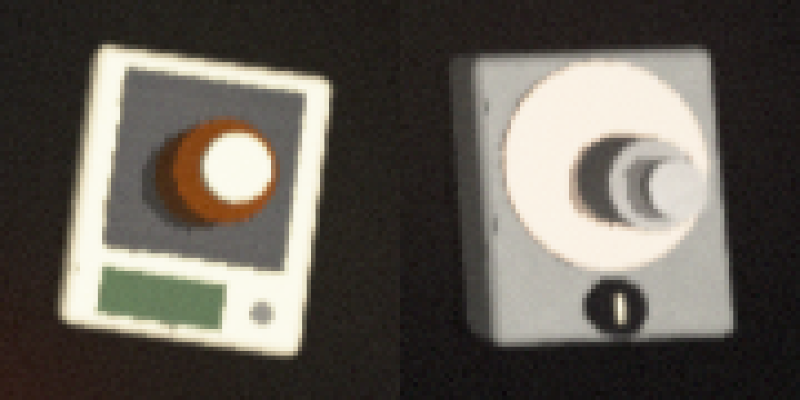

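```bash
python3 - <<'E'
from h import *
from scipy.spatial.transform import Rotation as R
from station import manip
T=dict(np.load("top0.npz"))
print(ray(T,[436.2,281.9],.05))
s=manip.sense(); M=R.from_quat(s["tool_rot"]).as_matrix(); print(np.round(M,3)); print("jaw yaw",np.degrees(np.arctan2(M[1,2],M[0,2])))
E
```

```text
[[ 0.450811   -0.33493832  0.05      ]]
[[-0.001 -0.926  0.378]
 [-0.002  0.378  0.926]
 [-1.     0.    -0.002]]
jaw yaw 67.78218541840192
```

>>> move_arm --deltas '[85, 0, 0, 0, -7.4, 0, 0, 85, 0, 0, 0, -7.4, 0, 0, 85, 0, 0, 0, -7.4, 0, 0, 85, 0, -12, -16, 0, 0, 0, 85, 0, -24, -31, 0, 0, 0, 85, 0, -24, -31, 0, 0, 0, 85, 0, -24, -31, 0, 0, 0, 85, 0, -24, -31, 0, 0, 0, 85, 0, -24, -31, 0, 0, 0, 85, 0, -24, -31, 0, 0, 0]' --force 30

```text
t: 1.1
tcp_pos: [0.3927, 0.3751, 0.231]
tool_rot: [-0.5, 0.5, 0.5, 0.5]
force: [-0.2, 1.0, 0.8]
finger_gap: 0.995
```

>>> move_arm --deltas '[85, 0, -24, -31, 0, 0, 0, 85, 0, -24, -31, 0, 0, 0, 85, 0, -24, -31, 0, 0, 0, 85, 0, -24, -31, 0, 0, 0, 85, 0, -24, -31, 0, 0, 0, 85, 0, -24, -31, 0, 0, 0, 85, 0, -24, -31, 0, 0, 0, 85, 0, -24, -31, 0, 0, 0, 85, 0, -12, -16, 0, 0, 0, 85, 0, 0, 0, 0, 0, 0]'

```text
t: 2.1
tcp_pos: [0.5975, 0.1103, 0.2308]
tool_rot: [-0.499, 0.501, 0.499, 0.501]
force: [0.3, 0.3, 0.4]
finger_gap: 0.997
```

```bash
cat > w.py <<'E'
import sys
from h import *
from station import manip, viewer
name=sys.argv[1]; cam=sys.argv[2]
s=viewer.snapshot(cam); np.savez(name+".npz",**s); cv2.imwrite(f"pics/{name}.png",s["image"][:,:,::-1])
st=manip.sense(); print(st["t"],np.round(st["tcp_pos"],4),np.round(st["tool_rot"],4),st["finger_gap"])
E
python3 w.py w1 wrist
```

```text
2.15 [0.596  0.112  0.2307] [-0.4988  0.5008  0.5     0.5003] 0.9987620391430818
```

View pics/w1.png

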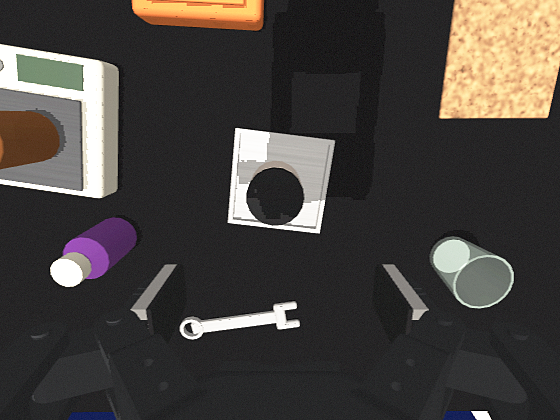

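```bash
python3 - <<'E'
from h import *
from station import manip
s=dict(np.load("w1.npz")); P=cloud(s)
m=(P[...,2]>.06)&(P[...,2]<.075)&(np.hypot(P[...,0]-.6,P[...,1]-.108)<.06)
c=max(cv2.findContours(m.astype(np.uint8),cv2.RETR_EXTERNAL,cv2.CHAIN_APPROX_NONE)[0],key=cv2.contourArea).reshape(-1,2)
X=ray(s,c,.067)[:,:2].astype(np.float32); print("jar",cv2.minEnclosingCircle(X),X.mean(0))
h=cv2.cvtColor(s["image"],cv2.COLOR_RGB2HSV)
m=((h[...,2]>100)&(h[...,1]<60)).astype(np.uint8); m=cv2.morphologyEx(m,cv2.MORPH_OPEN,np.ones((3,3)))
b=blob(m,(245,180)); c=max(cv2.findContours(b.astype(np.uint8),cv2.RETR_EXTERNAL,cv2.CHAIN_APPROX_NONE)[0],key=cv2.contourArea).reshape(-1,2)
print("tray",cv2.minAreaRect((ray(s,c,.012)[:,:2]*1000).astype(np.float32)))
for i in range(3): print(manip.sense()["tcp_pos"])
E
```

```text
jar ((0.6019899845123291, 0.10654996335506439), 0.02920042909681797) [0.601679   0.10668065]
tray ((598.8652954101562, 110.47161102294922), (111.22700500488281, 110.63385772705078), 82.7809829711914)
[0.59596365 0.11196509 0.23072407]
[0.59596365 0.11196509 0.23072407]
[0.59596365 0.11196509 0.23072407]
```

>>> move_arm --deltas '[85, 0, -6, -6.5, 0, 0, 0, 85, 30, 0, 0, 0, 0, 0, 85, 30, 0, 0, 0, 0, 0, 85, 30, 0, 0, 0, 0, 0, 85, 30, 0, 0, 0, 0, 0, 85, 30, 0, 0, 0, 0, 0, 85, 25, 0, 0, 0, 0, 0, 85, 20, 0, 0, 0, 0, 0, 85, 10, 0, 0, 0, 0, 0, 85, 4, 0, 0, 0, 0, 0]'

```text
t: 3.15
tcp_pos: [0.6012, 0.107, 0.0214]
tool_rot: [-0.5, 0.5, 0.501, 0.499]
force: [0.7, 0.9, 0.4]
finger_gap: 0.994
```

>>> move_arm --deltas '[75, 0, 0, 0, 0, 0, 0, 65, 0, 0, 0, 0, 0, 0, 60, 0, 0, 0, 0, 0, 0, 55, 0, 0, 0, 0, 0, 0, 50, 0, 0, 0, 0, 0, 0, 45, 0, 0, 0, 0, 0, 0, 45, 0, 0, 0, 0, 0, 0, 45, 0, 0, 0, 0, 0, 0]' --force 30

```text
t: 3.95
tcp_pos: [0.603, 0.1059, 0.0237]
tool_rot: [-0.501, 0.5, 0.499, 0.501]
force: [0.0, 0.6, 6.5]
finger_gap: 0.672
```

>>> move_arm --deltas '[45, -3, 0, 0, 0, 0, 0, 45, -12, 0, 0, 0, 0, 0, 45, -25, 0, 0, 0, 0, 0, 45, -30, 0, 0, 0, 0, 0, 45, -20, 0, 0, 0, 0, 0, 45, -10, 0, 0, 0, 0, 0, 45, 0, 4, 7, 0, 0, 0, 45, 0, 9, 17, 0, 0, 0, 45, 0, 15, 27, 0, 0, 0, 45, 0, 15, 27, 0, 0, 0]'

```text
t: 4.95
tcp_pos: [0.5565, 0.1854, 0.1206]
tool_rot: [-0.499, 0.501, 0.501, 0.499]
force: [0.0, 0.6, -2.1]
finger_gap: 0.672
```

>>> move_arm --deltas '[45, 0, 15, 27, 0, 0, 0, 45, 0, 15, 27, 0, 0, 0, 45, 0, 15, 27, 0, 0, 0, 45, 0, 15, 27, 0, 0, 0, 45, 0, 15, 27, 0, 0, 0, 45, 0, 15, 27, 0, 0, 0, 45, 0, 10, 19, 0, 0, 0, 45, 0, 5, 8.5, 0, 0, 0, 45, 0, 0, 0, 0, 0, 0]'

```text
t: 5.85
tcp_pos: [0.4518, 0.3745, 0.1211]
tool_rot: [-0.5, 0.5, 0.501, 0.498]
force: [0.9, -0.0, -1.8]
finger_gap: 0.675
```

>>> move_arm --deltas '[45, 0, -5, -9, 0, 0, 0, 45, 0, -6, -11, 0, 0, 0, 45, 10, -4, -7, 0, 0, 0, 45, 20, 0, 0, 0, 0, 0, 45, 25, 0, 0, 0, 0, 0, 45, 20, 0, 0, 0, 0, 0, 45, 12, 0, 0, 0, 0, 0, 45, 6, 0, 0, 0, 0, 0, 45, 3, 0, 0, 0, 0, 0, 45, 1, 0, 0, 0, 0, 0]'

```text
t: 6.85
tcp_pos: [0.4698, 0.3464, 0.0255]
tool_rot: [-0.5, 0.5, 0.5, 0.5]
force: [0.2, -0.1, -2.9]
finger_gap: 0.67
```

>>> move_arm --deltas '[45, 1, 0, 0, 0, 0, 0, 45, 1, 0, 0, 0, 0, 0, 45, 0, 0, 0, 0, 0, 0]'

```text
t: 7.15
tcp_pos: [0.4694, 0.3467, 0.0238]
tool_rot: [-0.5, 0.5, 0.5, 0.5]
force: [-0.4, 0.2, -3.1]
finger_gap: 0.672
```

>>> move_arm --deltas '[45, 1, 0, 0, 0, 0, 0, 45, 0, 0, 0, 0, 0, 0]'

```text
t: 7.35
tcp_pos: [0.4694, 0.3467, 0.0236]
tool_rot: [-0.5, 0.5, 0.5, 0.5]
force: [-1.8, 0.0, 5.8]
finger_gap: 0.672
```

>>> move_arm --deltas '[45, 0.7, 0, 0, 0, 0, 0, 45, 0, 0, 0, 0, 0, 0]'

```text
t: 7.55
tcp_pos: [0.4694, 0.3468, 0.0236]
tool_rot: [-0.5, 0.5, 0.5, 0.5]
force: [-2.1, -0.7, 9.5]
finger_gap: 0.672
```

>>> move_arm --deltas '[60, 0, 0, 0, 0, 0, 0, 66, 0, 0, 0, 0, 0, 0, 72, 0, 0, 0, 0, 0, 0, 80, 0, 0, 0, 0, 0, 0, 85, 0, 0, 0, 0, 0, 0, 85, -3, 0, 0, 0, 0, 0, 85, -15, 0, 0, 0, 0, 0, 85, -30, 0, 0, 0, 0, 0, 85, -30, 0, 0, 0, 0, 0, 85, -30, 0, 0, 0, 0, 0]'

```text
t: 8.55
tcp_pos: [0.4692, 0.3465, 0.1317]
tool_rot: [-0.5, 0.5, 0.5, 0.5]
force: [0.0, -0.0, -0.2]
finger_gap: 0.992
```

>>> move_arm --deltas '[85, -30, 0, 0, 0, 0, 0, 85, -30, 0, 0, 0, 0, 0, 85, -30, 0, 0, 0, 0, 0, 85, 0, -2, -15, 0, 0, 0, 85, 0, -4, -25, 0, 0, 0, 85, 0, -6, -40, 0, 0, 0, 85, 0, -6, -40, 0, 0, 0, 85, 0, -6, -40, 0, 0, 0, 85, 0, -6, -40, 0, 0, 0, 85, 0, -6, -40, 0, 0, 0]'

```text
t: 9.55
tcp_pos: [0.5043, 0.1045, 0.2196]
tool_rot: [-0.5, 0.5, 0.5, 0.5]
force: [-0.6, 0.4, 0.3]
finger_gap: 0.992
```

>>> move_arm --deltas '[85, 0, -6, -40, 0, 0, 0, 85, 0, -6, -40, 0, 0, 0, 85, 0, -6, -40, 0, 0, 0, 85, 0, -6, -40, 0, 0, 0, 85, 0, -6, -40, 0, 0, 0, 85, 0, -4, -20, 0, 0, 0, 85, 0, -4, -10, 0, 0, 0, 85, 0, 0, 0, 0, 0, 0]'

```text
t: 10.35
tcp_pos: [0.543, -0.1247, 0.2195]
tool_rot: [-0.499, 0.501, 0.499, 0.501]
force: [0.0, -1.3, 0.5]
finger_gap: 0.998
```

```bash
python3 w.py w2 wrist; python3 w.py t2 top
```

```text
10.4 [ 0.5425 -0.1233  0.2194] [-0.4993  0.5003  0.5001  0.5003] 0.9925933505707967
10.45 [ 0.5423 -0.1225  0.2194] [-0.4994  0.5001  0.5006  0.5   ] 0.9970906729821363
```

View pics/w2.png

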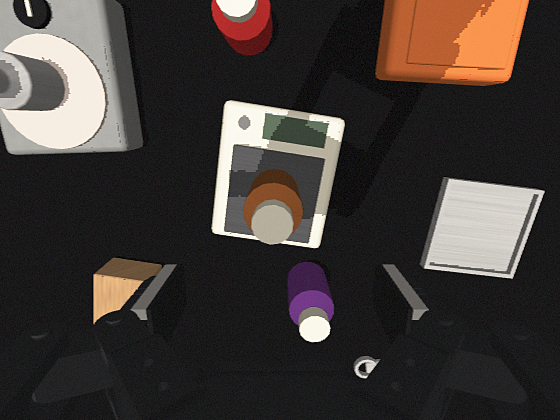

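View pics/t2.png

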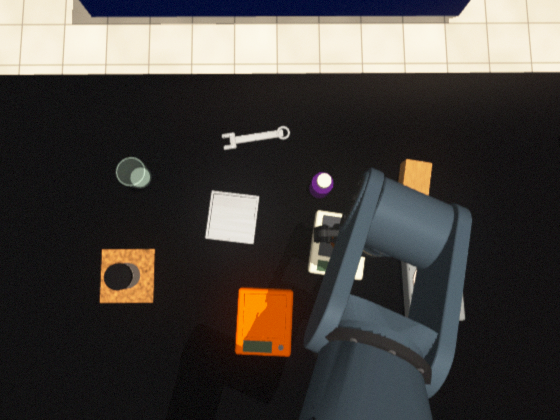

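```bash
cat > mt.py <<'E'
import sys
from h import *
def top(s,P,xy,zlo,zhi,zt,r=.05):
    m=(P[...,2]>zlo)&(P[...,2]<zhi)&(np.hypot(P[...,0]-xy[0],P[...,1]-xy[1])<r)&(s["depth"]>0)
    c=max(cv2.findContours(m.astype(np.uint8),cv2.RETR_EXTERNAL,cv2.CHAIN_APPROX_NONE)[0],key=cv2.contourArea).reshape(-1,2)
    cc,rr=cv2.minEnclosingCircle((ray(s,c,zt)[:,:2]*1000).astype(np.float32)); return np.round(cc,1),round(rr,1)
def rect(s,m,z,near):
    b=blob(cv2.morphologyEx(m.astype(np.uint8),cv2.MORPH_CLOSE,np.ones((5,5))),near)
    c=max(cv2.findContours(b.astype(np.uint8),cv2.RETR_EXTERNAL,cv2.CHAIN_APPROX_NONE)[0],key=cv2.contourArea).reshape(-1,2)
    cc,wh,a=cv2.minAreaRect((ray(s,c,z)[:,:2]*1000).astype(np.float32)); return np.round(cc,1),np.round(wh,1),round(a,1)
E
python3 - <<'E'
from mt import *
s=dict(np.load("w2.npz")); P=cloud(s); t=dict(np.load("t2.npz"))
print("cam",-s["R"].T@s["t"])
print("cap",top(s,P,(.5425,-.129),.145,.16,.15))
print("jar",top(t,cloud(t),(.469,.347),.058,.09,.067))
h=cv2.cvtColor(t["image"],cv2.COLOR_RGB2HSV); print("tray",rect(t,h[...,2]>110,.012,(245,235)))
h=cv2.cvtColor(s["image"],cv2.COLOR_RGB2HSV); print("tray",rect(s,(h[...,2]>90)&(h[...,1]<60),.012,(480,230)))
# body shoulder of bottle (z=.118): circle
m=(np.hypot(P[...,0]-.5425,P[...,1]+.129)<.06)
print(np.percentile(P[m][:,2],[50,90,99]))
im=s["image"].astype(int)
E
```

```text
cam [ 0.47044755 -0.12428393  0.36190851]
cap (array([ 542.9, -129.3]), 15.3)
jar (array([468.6, 344.7]), 30.2)
tray (array([599.4, 110.4]), array([111.2, 112.1]), 82.8)
tray (array([598.3, 108.1]), array([116.4, 111.3]), 82.8)
[0.28852841 0.30956216 0.3165116 ]
```

>>> move_arm --deltas '[85, 0, 0, -6, 0, 0, 0, 85, 5, 0, 0, 0, 0, 0, 85, 20, 0, 0, 0, 0, 0, 85, 25, 0, 0, 0, 0, 0, 85, 25, 0, 0, 0, 0, 0, 85, 25, 0, 0, 0, 0, 0, 85, 20, 0, 0, 0, 0, 0, 85, 10, 0, 0, 0, 0, 0, 85, 4, 0, 0, 0, 0, 0, 85, 0, 0, 0, 0, 0, 0]'

```text
t: 11.45
tcp_pos: [0.5431, -0.1292, 0.0855]
tool_rot: [-0.5, 0.5, 0.5, 0.5]
force: [-0.4, 0.8, 0.7]
finger_gap: 0.993
```

>>> move_arm --deltas '[75, 0, 0, 0, 0, 0, 0, 65, 0, 0, 0, 0, 0, 0, 58, 0, 0, 0, 0, 0, 0, 53, 0, 0, 0, 0, 0, 0, 49, 0, 0, 0, 0, 0, 0, 45, 0, 0, 0, 0, 0, 0, 40, 0, 0, 0, 0, 0, 0, 35, 0, 0, 0, 0, 0, 0, 35, 0, 0, 0, 0, 0, 0]' --force 30

```text
t: 12.35
tcp_pos: [0.5433, -0.1298, 0.0861]
tool_rot: [0.5, -0.5, -0.5, -0.5]
force: [-1.7, -1.1, 4.2]
finger_gap: 0.553
```

>>> move_arm --deltas '[35, -3, 0, 0, 0, 0, 0, 35, -12, 0, 0, 0, 0, 0, 35, -20, 0, 0, 0, 0, 0, 35, -15, 0, 0, 0, 0, 0, 35, -10, 0, 0, 0, 0, 0, 35, 0, -2, 8, 0, 0, 0, 35, 0, -5, 20, 0, 0, 0, 35, 0, -8, 34, 0, 0, 0, 35, 0, -8, 34, 0, 0, 0, 35, 0, -8, 34, 0, 0, 0]'

```text
t: 13.35
tcp_pos: [0.5736, 0.0023, 0.1447]
tool_rot: [-0.499, 0.501, 0.5, 0.5]
force: [0.8, 0.4, -1.6]
finger_gap: 0.553
```

>>> move_arm --deltas '[35, 0, -8, 34, 0, 0, 0, 35, 0, -8, 34, 0, 0, 0, 35, 0, -5, 24, 0, 0, 0, 35, 0, -3, 12, 0, 0, 0, 35, 0, -1, 5.4, 0, 0, 0, 35, 0, 0, 0, 0, 0, 0, 35, 10, 0, 0, 0, 0, 0, 35, 20, 0, 0, 0, 0, 0, 35, 10, 0, 0, 0, 0, 0]'

```text
t: 14.25
tcp_pos: [0.5979, 0.1085, 0.1037]
tool_rot: [-0.499, 0.501, 0.5, 0.5]
force: [0.3, -0.4, -1.5]
finger_gap: 0.551
```

>>> move_arm --deltas '[35, 12, 0, 0, 0, 0, 0, 35, 18, 0, 0, 0, 0, 0, 35, 15, 0, 0, 0, 0, 0, 35, 10, 0, 0, 0, 0, 0, 35, 5, 0, 0, 0, 0, 0, 35, 2, 0, 0, 0, 0, 0, 35, 1, 0, 0, 0, 0, 0, 35, 0, 0, 0, 0, 0, 0]'

```text
t: 15.05
tcp_pos: [0.5996, 0.1099, 0.0431]
tool_rot: [-0.5, 0.5, 0.5, 0.5]
force: [0.6, -0.1, -1.3]
finger_gap: 0.554
```

>>> move_arm --deltas '[35, 1, 0, 0, 0, 0, 0, 35, 0, 0, 0, 0, 0, 0]'

```text
t: 15.25
tcp_pos: [0.5994, 0.1099, 0.042]
tool_rot: [-0.5, 0.5, 0.5, 0.5]
force: [0.1, 0.5, -0.5]
finger_gap: 0.553
```

>>> move_arm --deltas '[35, 0.7, 0, 0, 0, 0, 0, 35, 0, 0, 0, 0, 0, 0]'

```text
t: 15.45
tcp_pos: [0.5994, 0.1099, 0.0412]
tool_rot: [-0.5, 0.5, 0.5, 0.5]
force: [-0.8, -0.1, -0.2]
finger_gap: 0.551
```

>>> move_arm --deltas '[35, 0.7, 0, 0, 0, 0, 0, 35, 0, 0, 0, 0, 0, 0]'

```text
t: 15.65
tcp_pos: [0.5994, 0.1099, 0.0411]
tool_rot: [-0.5, 0.5, 0.5, 0.5]
force: [-1.3, -0.8, 4.9]
finger_gap: 0.555
```

>>> move_arm --deltas '[50, 0, 0, 0, 0, 0, 0, 56, 0, 0, 0, 0, 0, 0, 65, 0, 0, 0, 0, 0, 0, 75, 0, 0, 0, 0, 0, 0, 85, 0, 0, 0, 0, 0, 0, 85, 0, 0, 0, 0, 0, 0, 85, -4, 0, 0, 0, 0, 0, 85, -15, 0, 0, 0, 0, 0, 85, -30, 0, 0, 0, 0, 0, 85, -30, 0, 0, 0, 0, 0]'

```text
t: 16.65
tcp_pos: [0.5989, 0.1099, 0.1207]
tool_rot: [-0.5, 0.5, 0.5, 0.5]
force: [1.2, 1.3, 0.6]
finger_gap: 0.995
```

>>> move_arm --deltas '[85, -30, 0, 0, 0, 0, 0, 85, -30, 0, 0, 0, 0, 0, 85, -20, 0, 0, 0, 0, 0, 85, -10, 5, -15, 0, 0, 0, 85, 0, 9, -25, 0, 0, 0, 85, 0, 13, -40, 0, 0, 0, 85, 0, 14, -40, 0, 0, 0, 85, 0, 14, -40, 0, 0, 0, 85, 0, 14, -40, 0, 0, 0, 85, 0, 14, -40, 0, 0, 0]'

```text
t: 17.65
tcp_pos: [0.5141, -0.1321, 0.2092]
tool_rot: [-0.5, 0.5, 0.5, 0.5]
force: [-0.4, -0.4, 0.3]
finger_gap: 0.995
```

>>> move_arm --deltas '[85, 0, 14, -40, 0, 0, 0, 85, 0, 14, -40, 0, 0, 0, 85, 0, 14, -40, 0, 0, 0, 85, 0, 14, -40, 0, 0, 0, 85, 0, 9, -30, 0, 0, 0, 85, 0, 5, -14, 0, 0, 0, 85, 0, 2, -5, 0, 0, 0, 85, 0, 0, 0, 0, 0, 0]'

```text
t: 18.45
tcp_pos: [0.4434, -0.3386, 0.209]
tool_rot: [-0.499, 0.5, 0.5, 0.5]
force: [-0.1, 0.9, 0.1]
finger_gap: 0.996
```

```bash
python3 w.py w3 wrist; python3 w.py t3 top; python3 - <<'E'
from mt import *
s=dict(np.load("w3.npz")); P=cloud(s); t=dict(np.load("t3.npz"))
print("knob",top(s,P,(.4437,-.339),.112,.13,.118))
print("bottle",top(t,cloud(t),(.599,.110),.095,.12,.105))
E
```

```text
18.5 [ 0.4437 -0.3378  0.209 ] [-0.4995  0.4998  0.5005  0.5002] 0.9901728228130531
18.55 [ 0.444  -0.3375  0.2091] [-0.4997  0.4996  0.5007  0.5   ] 0.9955185670778256
knob (array([ 442.6, -340.5]), 14.3)
bottle (array([598.7, 109.6]), 15.3)
```

View pics/w3.png

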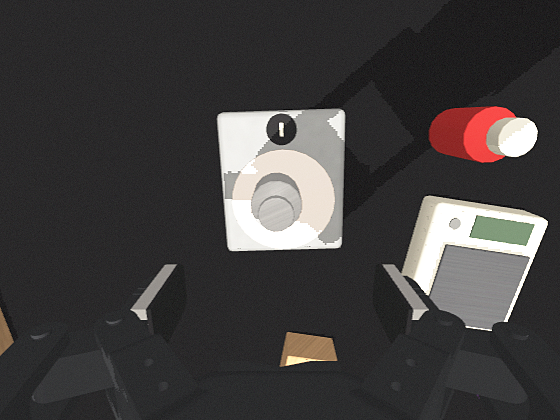

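View pics/t3.png

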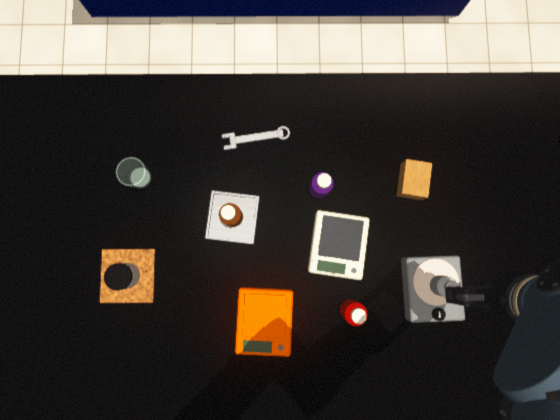

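>>> move_arm --deltas '[85, 0, 1, -1.5, 0, 0, 0, 85, 10, 0, 0, 0, 0, 0, 85, 25, 0, 0, 0, 0, 0, 85, 30, 0, 0, 0, 0, 0, 85, 30, 0, 0, 0, 0, 0, 85, 25, 0, 0, 0, 0, 0, 85, 18, 0, 0, 0, 0, 0, 85, 10, 0, 0, 0, 0, 0, 85, 6, 0, 0, 0, 0, 0, 85, 0, 0, 0, 0, 0, 0]'

```text
t: 19.55
tcp_pos: [0.443, -0.3402, 0.0547]
tool_rot: [-0.5, 0.5, 0.5, 0.5]
force: [-0.3, 0.4, -0.1]
finger_gap: 0.996
```

>>> move_arm --deltas '[75, 0, 0, 0, 0, 0, 0, 65, 0, 0, 0, 0, 0, 0, 57, 0, 0, 0, 0, 0, 0, 51, 0, 0, 0, 0, 0, 0, 47, 0, 0, 0, 0, 0, 0, 43, 0, 0, 0, 0, 0, 0, 38, 0, 0, 0, 0, 0, 0, 30, 0, 0, 0, 0, 0, 0, 30, 0, 0, 0, 0, 0, 0]' --force 50

```text
t: 20.45
tcp_pos: [0.4432, -0.3411, 0.0558]
tool_rot: [0.5, -0.5, -0.5, -0.5]
force: [-0.7, -0.2, 5.6]
finger_gap: 0.5
```

```bash
python3 - <<'E'
from mt import *
t=dict(np.load("t3.npz")); P=cloud(t); h=cv2.cvtColor(t["image"],cv2.COLOR_RGB2HSV)
print("pan dark",rect(t,(h[...,2]<140)&(P[...,2]>.045)&(P[...,2]<.054),.050,(340,235)))
print("bal white",rect(t,(h[...,2]>150)&(h[...,1]<60),.040,(318,255)))
w=dict(np.load("w3.npz"));P=cloud(w); im=w["image"].astype(int)
# plate outline by rays: warm-white vs grey
d=(im[...,0]-im[...,2])
print(im[180,240],im[160,280],im[220,240],im[125,250],im[235,330],im[190,328],im[240,255])
pts=[(283,149),(335,205),(232,190),(241,232)]
X=ray(w,pts,.05)[:,:2]
A=np.c_[2*X,np.ones(len(X))];s=np.linalg.lstsq(A,(X**2).sum(1),rcond=None)[0];print(s[:2],np.sqrt(s[2]+s[0]**2+s[1]**2))
E
```

```text
pan dark (array([ 548.4, -130.3]), array([88.1, 87.4]), 80.9)
bal white (array([ 533.5, -128. ]), array([118.6, 139.3]), 81.0)
[239 227 216] [239 228 218] [255 255 255] [242 242 237] [163 165 157] [237 226 213] [255 255 255]
[ 0.45214774 -0.33438318] 0.05118906869860057
```

>>> move_arm --deltas '[30, -3, 0, 0, 0, 0, 0, 30, -10, 0, 0, 0, 0, 0, 30, -20, 0, 0, 0, 0, 0, 30, -25, 0, 0, 0, 0, 0, 30, -15, 0, 0, 0, 0, 0, 30, -7, 0, 0, 0, 0, 0, 30, 0, -3, 6, 0, 0, 0, 30, 0, -8, 15, 0, 0, 0, 30, 0, -15, 30, 0, 0, 0, 30, 0, -15, 30, 0, 0, 0]'

```text
t: 21.45
tcp_pos: [0.4837, -0.2571, 0.1338]
tool_rot: [-0.498, 0.5, 0.501, 0.501]
force: [0.2, -0.0, -5.4]
finger_gap: 0.5
```

>>> move_arm --deltas '[30, 0, -15, 30, 0, 0, 0, 30, 0, -15, 30, 0, 0, 0, 30, 0, -15, 30, 0, 0, 0, 30, 0, -10, 20, 0, 0, 0, 30, 0, -6, 12, 0, 0, 0, 30, 0, -3.6, 7, 0, 0, 0, 30, 0, 0, 0, 0, 0, 0]'

```text
t: 22.15
tcp_pos: [0.5485, -0.1295, 0.1346]
tool_rot: [-0.5, 0.5, 0.501, 0.5]
force: [1.4, -0.8, -4.4]
finger_gap: 0.5
```

Now lower 76 mm, then feel for the pan.

>>> move_arm --deltas '[30, 10, 0, 0, 0, 0, 0, 30, 20, 0, 0, 0, 0, 0, 30, 20, 0, 0, 0, 0, 0, 30, 12, 0, 0, 0, 0, 0, 30, 8, 0, 0, 0, 0, 0, 30, 4, 0, 0, 0, 0, 0, 30, 2, 0, 0, 0, 0, 0, 30, 1, 0, 0, 0, 0, 0, 30, 0, 0, 0, 0, 0, 0]'

```text
t: 23.05
tcp_pos: [0.5491, -0.1308, 0.0587]
tool_rot: [0.5, -0.5, -0.5, -0.5]
force: [0.5, 0.3, -4.7]
finger_gap: 0.498
```

>>> move_arm --deltas '[30, 0.8, 0, 0, 0, 0, 0, 30, 0, 0, 0, 0, 0, 0]'

```text
t: 23.25
tcp_pos: [0.5489, -0.1306, 0.0578]
tool_rot: [0.5, -0.5, -0.5, -0.5]
force: [0.0, -0.3, -5.6]
finger_gap: 0.5
```

>>> move_arm --deltas '[30, 0.7, 0, 0, 0, 0, 0, 30, 0, 0, 0, 0, 0, 0]'

```text
t: 23.45
tcp_pos: [0.5487, -0.1306, 0.0568]
tool_rot: [-0.5, 0.5, 0.5, 0.5]
force: [0.9, -0.9, -5.0]
finger_gap: 0.501
```

>>> move_arm --deltas '[30, 0.7, 0, 0, 0, 0, 0, 30, 0, 0, 0, 0, 0, 0]'

```text
t: 23.65
tcp_pos: [0.5486, -0.1306, 0.0559]
tool_rot: [-0.5, 0.5, 0.5, 0.5]
force: [-0.5, -0.0, -4.4]
finger_gap: 0.502
```

>>> move_arm --deltas '[30, 0.5, 0, 0, 0, 0, 0, 30, 0, 0, 0, 0, 0, 0]'

```text
t: 23.85
tcp_pos: [0.5486, -0.1306, 0.0559]
tool_rot: [-0.5, 0.5, 0.5, 0.5]
force: [-0.4, 0.9, 0.4]
finger_gap: 0.5
```

>>> move_arm --deltas '[46, 0.3, 0, 0, 0, 0, 0, 50, 0, 0, 0, 0, 0, 0, 58, 0, 0, 0, 0, 0, 0, 70, 0, 0, 0, 0, 0, 0, 85, 0, 0, 0, 0, 0, 0, 85, 0, 0, 0, 0, 0, 0, 85, -4, 0, 0, 0, 0, 0, 85, -15, 0, 0, 0, 0, 0, 85, -30, 0, 0, 0, 0, 0, 85, -30, 0, 0, 0, 0, 0]'

```text
t: 24.85
tcp_pos: [0.5481, -0.1304, 0.1347]
tool_rot: [-0.499, 0.5, 0.5, 0.5]
force: [-0.4, -0.9, 0.4]
finger_gap: 0.996
```

>>> move_arm --deltas '[85, -30, 0, 0, 0, 0, 0, 85, -30, 0, 0, 0, 0, 0, 85, -20, 0, 0, 0, 0, 0, 85, -5, 3, 15, 0, 0, 0, 85, 0, 5, 25, 0, 0, 0, 85, 0, 7, 40, 0, 0, 0, 85, 0, 7, 40, 0, 0, 0, 85, 0, 7, 40, 0, 0, 0, 85, 0, 7, 40, 0, 0, 0, 85, 0, 7, 40, 0, 0, 0]'

```text
t: 25.85
tcp_pos: [0.5036, 0.1117, 0.2182]
tool_rot: [-0.499, 0.501, 0.501, 0.499]
force: [1.2, 0.3, -0.0]
finger_gap: 0.993
```

>>> move_arm --deltas '[85, 0, 7, 40, 0, 0, 0, 85, 0, 7, 40, 0, 0, 0, 85, 0, 7, 40, 0, 0, 0, 85, 0, 7, 40, 0, 0, 0, 85, 0, 7, 40, 0, 0, 0, 85, 0, 5, 25, 0, 0, 0, 85, 0, 3, 11, 0, 0, 0, 85, 0, 0, 0, 0, 0, 0]'

```text
t: 26.65
tcp_pos: [0.4611, 0.3464, 0.2183]
tool_rot: [-0.5, 0.5, 0.501, 0.499]
force: [-0.2, -0.4, 0.6]
finger_gap: 0.995
```

```bash
python3 w.py w4 wrist; python3 w.py t4 top; python3 - <<'E'
from mt import *
s=dict(np.load("w4.npz")); P=cloud(s); t=dict(np.load("t4.npz")); Q=cloud(t)
print("jar",top(s,P,(.469,.346),.06,.08,.067,.06))
print("knob",top(t,Q,(.5486,-.130),.112,.13,.118))
print("bottle",top(t,Q,(.599,.110),.095,.12,.105))
im=t["image"].astype(int)
h=cv2.cvtColor(t["image"],cv2.COLOR_RGB2HSV)
print("stirrer body",rect(t,(h[...,2]>75),.046,(412,310)))
m=((im.min(2)>222)&(np.abs(Q[...,2]-.05)<.006)&(Q[...,0]<.52)&(Q[...,1]<-.26)).astype(np.uint8)
c=max(cv2.findContours(m,cv2.RETR_EXTERNAL,cv2.CHAIN_APPROX_NONE)[0],key=cv2.contourArea).reshape(-1,2)
print("plate",cv2.minEnclosingCircle((ray(t,c,.05)[:,:2]*1000).astype(np.float32)))
E
```

```text
26.7 [0.4617 0.3452 0.2184] [-0.5002  0.5005  0.5004  0.4989] 0.9983071322138475
26.75 [0.4622 0.3445 0.2186] [-0.5     0.5007  0.4999  0.4994] 0.9950125542219892
jar (array([468.3, 347.9]), 29.3)
knob (array([ 548.6, -129.6]), 13.9)
bottle (array([599.3, 109.6]), 15.1)
stirrer body (array([ 436.9, -331.8]), array([139.9, 121.8]), 1.8)
plate ((451.342529296875, -334.37091064453125), 48.332454681396484)
```

View pics/t4.png

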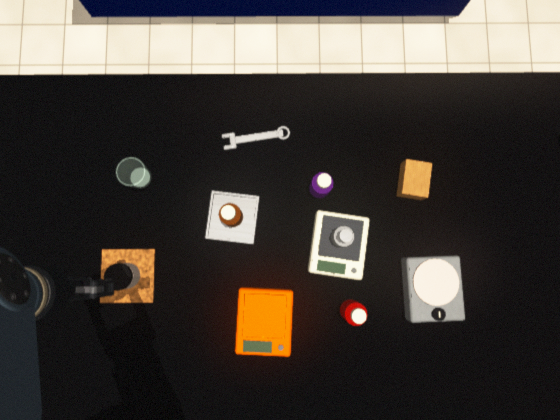

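>>> move_arm --deltas '[85, 0, -6, 1, 0, 0, 0, 85, 15, 0, 0, 0, 0, 0, 85, 30, 0, 0, 0, 0, 0, 85, 30, 0, 0, 0, 0, 0, 85, 30, 0, 0, 0, 0, 0, 85, 30, 0, 0, 0, 0, 0, 85, 28, 0, 0, 0, 0, 0, 85, 20, 0, 0, 0, 0, 0, 85, 10, 0, 0, 0, 0, 0, 85, 5, 0, 0, 0, 0, 0]'

```text
t: 27.75
tcp_pos: [0.4694, 0.3454, 0.0204]
tool_rot: [-0.499, 0.501, 0.5, 0.5]
force: [0.9, -0.5, 0.5]
finger_gap: 0.996
```

>>> move_arm --deltas '[75, 0, 0, 0, 0, 0, 0, 65, 0, 0, 0, 0, 0, 0, 60, 0, 0, 0, 0, 0, 0, 55, 0, 0, 0, 0, 0, 0, 50, 0, 0, 0, 0, 0, 0, 45, 0, 0, 0, 0, 0, 0, 45, 0, 0, 0, 0, 0, 0, 45, 0, 0, 0, 0, 0, 0]' --force 30

```text
t: 28.55
tcp_pos: [0.4696, 0.3469, 0.0225]
tool_rot: [-0.5, 0.499, 0.5, 0.501]
force: [-1.2, -0.6, 6.0]
finger_gap: 0.67
```

>>> move_arm --deltas '[45, -3, 0, 0, 0, 0, 0, 45, -12, 0, 0, 0, 0, 0, 45, -25, 0, 0, 0, 0, 0, 45, -30, 0, 0, 0, 0, 0, 45, -30, 0, 0, 0, 0, 0, 45, -30, 0, 0, 0, 0, 0, 45, -20, 0, 0, 0, 0, 0, 45, -10, 0, 0, 0, 0, 0, 45, 0, 1, -8, 0, 0, 0, 45, 0, 1, -20, 0, 0, 0]'

```text
t: 29.55
tcp_pos: [0.4661, 0.3185, 0.1806]
tool_rot: [-0.5, 0.5, 0.501, 0.499]
force: [0.3, 0.4, -1.5]
finger_gap: 0.672
```

>>> move_arm --deltas '[45, 0, 1, -35, 0, 0, 0, 45, 0, 1, -40, 0, 0, 0, 45, 0, 1, -40, 0, 0, 0, 45, 0, 1, -40, 0, 0, 0, 45, 0, 1, -40, 0, 0, 0, 45, 0, 1, -40, 0, 0, 0, 45, 0, 1, -40, 0, 0, 0, 45, 0, 1, -40, 0, 0, 0, 45, 0, 1, -40, 0, 0, 0, 45, 0, 1, -40, 0, 0, 0]'

```text
t: 30.55
tcp_pos: [0.4548, -0.078, 0.18]
tool_rot: [-0.499, 0.501, 0.501, 0.5]
force: [-0.1, -0.4, -1.6]
finger_gap: 0.669
```

>>> move_arm --deltas '[45, 0, 1, -40, 0, 0, 0, 45, 0, 1, -40, 0, 0, 0, 45, 0, 1, -40, 0, 0, 0, 45, 0, 1, -40, 0, 0, 0, 45, 0, 1, -40, 0, 0, 0, 45, 0, 0, -30, 0, 0, 0, 45, 0, 0, -18, 0, 0, 0, 45, 0, 0, -8, 0, 0, 0, 45, 0, 0, -2, 0, 0, 0, 45, 0, 0, 0, 0, 0, 0]'

```text
t: 31.55
tcp_pos: [0.4512, -0.3331, 0.1807]
tool_rot: [-0.499, 0.5, 0.501, 0.5]
force: [1.0, -0.3, -2.0]
finger_gap: 0.673
```

>>> move_arm --deltas '[45, 10, 0, 0, 0, 0, 0, 45, 25, 0, 0, 0, 0, 0, 45, 28, 0, 0, 0, 0, 0, 45, 20, 0, 0, 0, 0, 0, 45, 14, 0, 0, 0, 0, 0, 45, 8, 0, 0, 0, 0, 0, 45, 4, 0, 0, 0, 0, 0, 45, 2, 0, 0, 0, 0, 0, 45, 1, 0, 0, 0, 0, 0, 45, 0, 0, 0, 0, 0, 0]'

```text
t: 32.55
tcp_pos: [0.4519, -0.3348, 0.0698]
tool_rot: [0.5, -0.5, -0.5, -0.5]
force: [-0.3, 0.3, -1.4]
finger_gap: 0.667
```

>>> move_arm --deltas '[45, 0.8, 0, 0, 0, 0, 0, 45, 0, 0, 0, 0, 0, 0]'

```text
t: 32.75
tcp_pos: [0.4517, -0.3348, 0.0688]
tool_rot: [0.5, -0.5, -0.5, -0.5]
force: [0.5, 0.1, -2.1]
finger_gap: 0.674
```

>>> move_arm --deltas '[45, 0.7, 0, 0, 0, 0, 0, 45, 0, 0, 0, 0, 0, 0]'

```text
t: 32.95
tcp_pos: [0.4516, -0.3346, 0.0678]
tool_rot: [-0.5, 0.5, 0.5, 0.5]
force: [-0.4, 0.7, -1.9]
finger_gap: 0.673
```

>>> move_arm --deltas '[45, 0.6, 0, 0, 0, 0, 0, 45, 0, 0, 0, 0, 0, 0]'

```text
t: 33.15
tcp_pos: [0.4516, -0.3347, 0.0676]
tool_rot: [-0.5, 0.5, 0.5, 0.5]
force: [-1.2, 0.5, 3.5]
finger_gap: 0.671
```

>>> move_arm --deltas '[45, 0.5, 0, 0, 0, 0, 0, 45, 0, 0, 0, 0, 0, 0]'

```text
t: 33.35
tcp_pos: [0.4516, -0.3347, 0.0675]
tool_rot: [-0.5, 0.5, 0.5, 0.5]
force: [-1.7, 0.4, 7.1]
finger_gap: 0.668
```

Seated; release, rise and move clear.

>>> move_arm --deltas '[60, 0, 0, 0, 0, 0, 0, 66, 0, 0, 0, 0, 0, 0, 75, 0, 0, 0, 0, 0, 0, 85, 0, 0, 0, 0, 0, 0, 85, 0, 0, 0, 0, 0, 0, 85, -4, 0, 0, 0, 0, 0, 85, -15, 0, 0, 0, 0, 0, 85, -30, 0, 0, 0, 0, 0, 85, -30, 0, 0, 0, 0, 0, 85, -30, 0, 0, 0, 0, 0]'

```text
t: 34.35
tcp_pos: [0.4514, -0.3344, 0.1768]
tool_rot: [-0.5, 0.5, 0.5, 0.5]
force: [0.6, -0.4, -0.1]
finger_gap: 0.994
```

>>> move_arm --deltas '[85, -30, 0, 0, 0, 0, 0, 85, -20, 0, 0, 0, 0, 0, 85, 0, 0, -15, 0, 0, 0, 85, 0, 0, -30, 0, 0, 0, 85, 0, 0, -35, 0, 0, 0, 85, 0, 0, -35, 0, 0, 0, 85, 0, 0, -30, 0, 0, 0, 85, 0, 0, -10, 0, 0, 0, 85, 0, 0, 0, 0, 0, 0]'

```text
t: 35.25
tcp_pos: [0.4506, -0.4909, 0.2239]
tool_rot: [-0.499, 0.5, 0.5, 0.501]
force: [0.2, 0.4, 0.3]
finger_gap: 0.997
```

```bash
python3 w.py t5 top; python3 w.py s5 scene; python3 - <<'E'
from mt import *
t=dict(np.load("t5.npz")); Q=cloud(t)
print("jar",top(t,Q,(.4515,-.334),.10,.13,.112,.06))
print("knob",top(t,Q,(.5486,-.130),.112,.13,.118))
print("bottle",top(t,Q,(.599,.110),.095,.12,.105))
E
```

```text
35.3 [ 0.4509 -0.4892  0.2242] [-0.4987  0.5     0.5007  0.5007] 0.9969893912794088
35.35 [ 0.4511 -0.4882  0.2245] [-0.4989  0.4997  0.501   0.5005] 0.9942604072923719
jar (array([ 451.3, -332. ]), 30.4)
knob (array([ 548.6, -129.6]), 13.9)
bottle (array([599.1, 109.8]), 15.0)
```

View pics/t5.png

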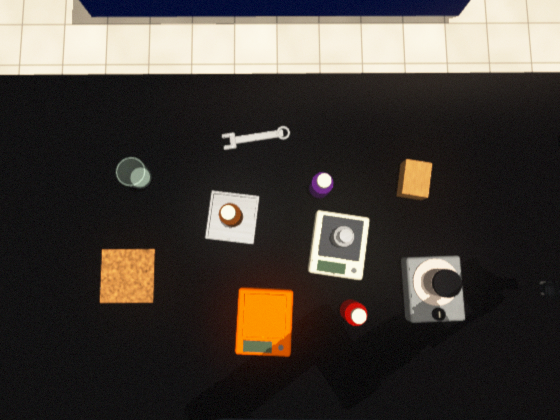

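View pics/s5.png

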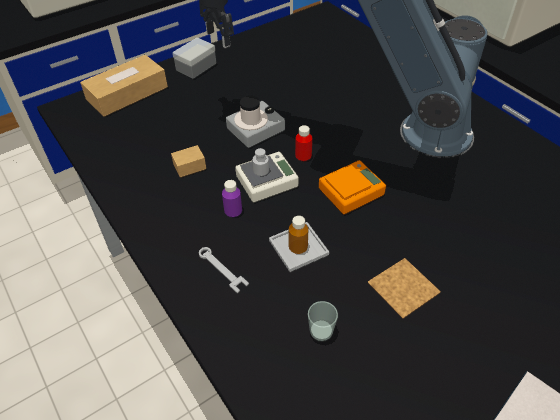

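Everything is in place: bottle in the tray (top view 231,215), weight on the pan (343,237) and jar on the plate (445,283). The mat is empty, and the bystanders and look-alikes sit where they started.

```bash
python3 -c "
from station import job
print(job.sign_off())"
```

```text
the job is handed in; nothing more can be done
None
```

The swap is done and handed in at about 35 s of the 131 s allowed. I moved the jar to the mat and let go of it there. Then the bottle went to the tray, the weight to the balance pan, and the jar from the mat to the stirrer plate.

**Last checks:** from the top camera, each object's centre against its station's centre:

| Object | Station | Measured centre (x, y in mm) | Station centre (x, y in mm) |
|---|---|---|---|
| Weight | Balance pan | 548.6, -129.6 | 548.4, -130.3 |
| Bottle | Tray | 599.1, 109.8 | 599, 110.4 |
| Jar | Stirrer plate | 451.3, -332.0 | 451.5, -334 |

- **State at the end:** all three looked upright in the top and scene views. The beaker, box, wrench and look-alikes looked unmoved by eye, and I did not re-measure them. The gripper was open and well clear.
- **Forces:** the highest I saw was about 10 N, while setting the jar on the mat.
- **Measurements that disagreed:**
  - The scene camera's first readings of the object tops were 3–5 mm off the top camera's in each axis. I put this down to the visible sides biasing the outline.
  - The jar's final top-view fit came out slightly too large (30.4 mm radius against 29 mm), so its y is good to about 2 mm.
- **Slip in a move:** while carrying the jar to the mat I overshot by about 30 mm and corrected it in the air before setting it down.

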